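# Anchor the stirrer: drift the bolt holes into line and swap in the bolt

### The job

Anchor the stirrer to its plinth: take the yellow-handled tapered drift from the orange rack and push it gently down through the two offset holes until its collar sits on the stirrer's ear, so that the drift, not the hand, brings the holes into line; then put it back in the rack. Then put the black-gripped bolt into the lined-up holes, fully home, and let go. Never lean hard on the drift or the bolt (a push of 6 kg is too much), do not push the stirrer itself, and leave the other things on the bench alone.

Things in the scene. Friction and masses are not known exactly. Their poses are not given: they have to be found in the camera images.
- plinth: Dark steel plinth fixed to the bench, 240 x 130 mm; origin at the centre of its underside, z up. Set in it is a brass insert (80 mm square, top 46 mm above the bench, fixed) with a 15 mm hole straight down through it at x = -70 mm of this frame and about 7 to 8 mm off its centre line, to +y or to -y: which side, and how far, is not measured; it shows as a dark crescent in the ear's hole.
- stirrer: White stirrer box (116 mm square, 46 mm tall) on an aluminium plate 10 mm thick lying on the plinth. Origin on its pivot, 46 mm above the bench. The plate's ear (60 mm wide, top 56 mm above the bench) sticks out to -x; its 15 mm hole is at x = -110 mm, y = 0, within 0.6 mm of the plinth's centre line at the start. The pivot is stiff, stays where left: 6 to 7 N sideways at the ear's hole moves it.
- drift_grip (a point): Middle of the drift's yellow handle: 20 x 20 mm, 54 mm tall, sides along the frame's x and y. Below it a steel collar 26 mm across, 6 mm thick, underside 33 mm below this point; then a round shank 13.2 mm across, 20 mm long; then a taper 24 mm long to a blunt 4 to 5 mm tip, 77 mm below this point. 80 to 160 g. It hangs upright by its collar in a hole of the rack, sides within 6 degrees of the rack's.
- bolt_grip (a point): Middle of the bolt's black grip: 20 x 20 mm, 44 mm tall, sides along the frame's x and y. Below it a dark collar (the head) 26 mm across, 6 mm thick, underside 28 mm below this point; then a plain unthreaded shank 12.4 mm across, 30 mm long, 1 mm chamfer at its end, 58 mm below this point. It simply drops in. 60 to 120 g. It hangs upright by its collar in a hole of the rack, like the drift.
- rack: Orange rack fixed to the bench, 200 x 60 mm, top face 60 mm above the bench; origin at the centre of its underside, x along its length. Three 18 mm holes go through its 12 mm top board, at x = -60, 0 and +60 mm of its frame (y = 0); the lower board is 5 mm thick, lying on the bench. The drift, the bolt and the spare pin hang in these, in any order.
- spare_grip (a point): Middle of the green grip (20 x 20 x 34 mm) of a spare pin in the rack's remaining hole: leave it there. Its collar's underside is 23 mm below this point.
- jar: White jar with black cap, 72 mm across, 120 mm tall, origin at the centre of its underside. Leave it alone.
- flask: Conical glass flask, 80 mm across, 125 mm tall, origin at the centre of its underside. Leave it alone.
- bolt: The bolt itself (see its grip); origin on its axis at the underside of its head.
- drift: The drift itself (see its grip); origin on its axis at the underside of its collar.
Things that resemble listed ones, but are neither listed nor needed, are in the scene too. Leave any red look-alike of the drift alone.

How it is judged (in metres and radians):
On the way, in this order (a step that is already met when the one before it is completed fails the run):
1. the drift is pushed down through both holes until its collar sits on the ear (within 4 mm) (z of drift_grip in the frame of stirrer below 0.047 m and x of drift_grip in the frame of stirrer between -0.115 and -0.105 m and y of drift_grip in the frame of stirrer between -0.005 and 0.005 m), for 0.2 s.
2. the drift is out of the holes and back in the rack (z of drift_grip in the frame of rack below 0.098 m and x of drift_grip in the frame of rack between -0.075 and 0.075 m and y of drift_grip in the frame of rack between -0.012 and 0.012 m), for 0.2 s.
At the end, for the whole second after the job is handed in: Bolt upright (0.08 rad) through both holes, head down on the ear (within 3 mm), in the ear's hole (within 5 mm of its centre along x and y); drift upright in a hole of the rack, collar within 5 mm of its top; both at rest and released (all of step 2 and z of bolt_grip in the frame of stirrer between 0.034 and 0.041 m and x of bolt_grip in the frame of stirrer between -0.115 and -0.105 m and y of bolt_grip in the frame of stirrer between -0.005 and 0.005 m and angle between bolt_grip's own z axis and vertical below 0.08 rad and angle between drift_grip's own z axis and vertical below 0.15 rad and linear speed of each of bolt, drift below 0.02 m/s); the robot touches nothing.
It fails at once if the drift or the bolt is pressed against the ear, the plinth or its insert with more than 60 N (contact force between any of drift, bolt and stirrer above 60 N or contact force between any of drift, bolt and plinth above 60 N or contact force between any of drift, bolt and insert above 60 N).
It fails at once if the robot pushes the stirrer itself instead of the drift (contact force between any of the fingers, the arm and stirrer above 3 N).
It fails at once if jar, flask or spare pin is moved by more than 20 mm (distance of any of jar, flask, spare_grip from where it was at the start of the episode above 0.02 m).
It also fails if it takes over 72 s, if anything falls off the work surface, if the arm or the gripper's body presses on something with over 40 N, if the wrist force passes 120 N, or if a joint passes its speed limit or range.

### The arm

A 6-joint arm with a two-finger parallel gripper is mounted at the origin on the work surface. World frame = base frame: x ahead of the robot, y to its left, z up, the work surface at z = 0. Lengths are in mm, angles in rad, forces in N, time in s.
With the tool pointing down it reaches from about 350 to 975 mm from the base axis. Payload 7.1 kg.
Tool frame: the origin (TCP) lies at the very end of the fingers, on their centre line; the grasp point (between the pads) lies tcp_to_grasp behind it (tcp_to_grasp is the distance from the TCP to the grasp point, in mm); z points along the fingers, x is the direction in which the jaws open and shut, and the axes are right-handed (so a half turn about z gives the same grasp; the last joint's range is limited). The gripper opens to 88 mm and grips with 3 to 60 N. Pads are 20 mm wide; open, the fingers measure 115 mm over their backs; the gripper's body (75 mm by 178 mm) begins 61 mm behind the grasp point.
Start: joints at [-1.339, 0.423, 1.63, -0, 1.089, -0.019], TCP at [155.131, -605.425, 191.075] pointing down, gripper open.
Joint ranges: [-3, 3], [-0.9, 2.11], [0.09, 2.58], [-1.31, 4.45], [0.11, 2.69], [-2.54, 2.54]. Speed limits (rad/s): [2.39, 2.39, 3.01, 3.14, 3.14, 3.14].

### API

Orientations are given as a rotation vector (axis times angle).
In Python, from workcell import get_obs, get_image, close_job, recognise, mark_of, tcp_to_grasp gives the robot as it stands. The module is installed in compiled form; this text tells all that it offers.
- The arm moves only by the tool move_arm, never from a script. Its argument "motion" is a list of rows, each a list of 7 numbers: the shift along the world's x, y, z in mm, then the turn, a rotation vector about the world's x, y, z in rad, then the finger opening in mm, from 0 to 87.8. A call has 1 to 5 rows; each row is the pose to reach, as a shift and turn from the pose commanded when the call began; what a row does not reach only later rows make up. A row lasts 1/12 s, in which the tool goes at most 41.7 mm and 7.16 degrees, less where a joint would pass 70% of its speed; a pose out of reach is approached as far as the arm can. A call with a gripper value outside its range is refused whole. The fingers move at their own pace and stop on an object; the grip force is fixed at half the most. Time passes only in rows, so rows that repeat a pose let the fingers close. It gives the time, the measured TCP pose, the force and the opening at its end, in the units of the state.
- get_obs(): the state, without advancing time (a new reading comes with each control period).
- get_image(name): name is "scene" or "top" or "wrist"; returns a dict with "color" (480x640x3 uint8, red, green, blue), "mtx" (3x3 intrinsics, pixels), "camera_from_world" (4x4, takes a point from world to camera coordinates). Camera axes: x right, y up, looking along -z (the intrinsics and any distortion apply to the point x, -y, -z); pixel columns grow to the right and rows downward; lengths in mm; the calibration is good to about 2 mm. The wrist camera is an equidistant fisheye: a pixel r from the principal point sees the ray r / f radians off the axis. A picture is of the moment at which its call begins. There is no depth.
- close_job(): hands the job in, once; it reports no verdict.
Trained networks look in a picture, given as the dict that the camera call returned (one of the last four; its "shot" number tells which), for a name from the list of things; names that differ only in an ending like _2 or _b are one class to them, and where a whole thing is asked for, a point or a joint stands for the part that bears it (a point fixed in the world has none). Each returns a list of dicts, best first, with "p" (0 to 1); they miss things now and then, are a little off and sometimes report something else, mostly with a low value. They report only what shows in the picture. A call takes as long as a camera call. They do not tell look-alikes from the thing itself.
- recognise(picture, label): "bbox" ([centre column, centre row, width, height] in pixels, round what is visible of it).
- mark_of(picture, label): "location" ([row, column] in pixels: a listed point, or the origin of a listed thing).
The state is a dict: "t": time; "qpos": joint angles; "qvel": joint speeds; "joint_torque": joint torques, N m; "ee_pos": TCP position; "orientation": TCP orientation; "ft_force": force on the tool from outside, world axes, zero at the start; "moment": the same for the moment, N m; "width": finger opening in mm.
Only numpy, scipy, OpenCV 4.12 (cv2) and the standard library are available. Lean on these libraries where they do the work, as an engineer would, in place of code of your own. Each camera call takes 0.05 s, during which the arm holds its last target. There are 200 camera calls.

## Working session

There is one attempt and no reset: what is moved stays moved. The work goes in short steps, Python scripts to look and compute and a tool call to move; the robot and the scene stay as the last step left them, time stands still between calls to the robot, and variables do not carry over. Pictures are saved under pics/ and viewed, about 8 in all and at most 12, crops included, and the job is handed in when it is done.

Besides the shell and the picture viewer there is one more tool, called after "Call:" as name(argument=value, ...), one argument or row to a line, values as JSON. move_arm: Moves the arm, as the interface text tells. Its arguments: {"type":"object","properties":{"motion":{"type":"array"}},"required":["motion"]}

```bash
mkdir -p pics
cat > h.py <<'E'
import numpy as np, cv2
from workcell import *
def save(im,name,crop=None,scale=1):
    c=im["color"][:,:,::-1]
    if crop: x0,y0,x1,y1=crop; c=c[y0:y1,x0:x1]
    cv2.imwrite("pics/"+name,cv2.resize(c,None,fx=scale,fy=scale,interpolation=cv2.INTER_CUBIC))
def ray(im,rc,fish=False):
    K=im["mtx"]; T=im["camera_from_world"]; r,c=rc
    x=(c-K[0,2])/K[0,0]; y=(r-K[1,2])/K[1,1]
    if fish:
        t=np.hypot(x,y); s=np.sin(t)/t if t>1e-9 else 1; d=np.array([x*s,-y*s,-np.cos(t)])
    else: d=np.array([x,-y,-1.])
    R=T[:3,:3]; return -R.T@T[:3,3], R.T@d/np.linalg.norm(d)
def atz(im,rc,z,fish=False):
    o,d=ray(im,rc,fish); return o+d*(z-o[2])/d[2]
def proj(im,p,fish=False):
    K=im["mtx"];T=im["camera_from_world"]; q=T[:3,:3]@np.asarray(p,float)+T[:3,3]; x,y,z=q[0],-q[1],-q[2]
    if fish:
        r=np.hypot(x,y); t=np.arctan2(r,z); x,y=x/r*t,y/r*t
    else: x,y=x/z,y/z
    return K[0,0]*x+K[0,2],K[1,1]*y+K[1,2]
E
python3 - <<'E'
from h import *
print(tcp_to_grasp, get_obs())
Z=dict(plinth=0,stirrer=46,drift_grip=93,bolt_grip=88,rack=0,spare_grip=83,jar=0,flask=0)
for n in ["top","scene"]:
    im=get_image(n); save(im,n+".png"); print(n,ray(im,(240,320)))
    for k,z in Z.items():
        for m in mark_of(im,k)[:3]: print(k,np.round(m["p"],2),np.round(m["location"]),np.round(atz(im,m["location"],z),1))
E
```

```text
18.700000000000003 {'t': 0.0, 'qpos': array([-1.33900163e+00,  4.23850671e-01,  1.63070554e+00, -1.23653887e-06,
        1.08859282e+00, -1.89982666e-02]), 'qvel': array([ 0.00016884,  0.00023253, -0.00032955,  0.00130908,  0.00112272,
       -0.00277883]), 'joint_torque': array([ 7.85676330e-04, -5.44625866e+01, -2.73671722e+01,  6.43611699e-02,
        2.26523675e-02, -1.16812707e-04]), 'ee_pos': array([ 154.99149501, -604.84045734,  190.28949518]), 'orientation': array([-2.48105916e+00,  1.92556775e+00,  1.90299714e-03]), 'ft_force': array([ 0.75213468, -0.11501477, -0.16730144]), 'moment': array([-0.01685808, -0.01386684,  0.02255706]), 'width': 88.08561256211365}
top (array([ 328.14061619,    2.43440221, 1165.92529038]), array([ 0.15668213, -0.0044347 , -0.98763913]))
plinth 0.89 [218. 363.] [ 573.7 -119.4    0. ]
stirrer 0.91 [202. 364.] [ 607.5 -118.4   46. ]
drift_grip 0.67 [224. 146.] [534.2 431.7  93. ]
drift_grip 0.62 [220. 200.] [546.3 299.4  93. ]
drift_grip 0.6 [236. 267.] [507.7 129.6  93. ]
bolt_grip 0.55 [198. 204.] [603.7 293.7  88. ]
rack 0.57 [229. 204.] [541.7 31
[... 209 characters left out ...]
93 [213. 469.] [ 591.9 -413.9    0. ]
flask 0.59 [292. 449.] [ 374.8 -350.2    0. ]
scene (array([963.55278622, 869.58233759, 811.4341458 ]), array([-0.35633831, -0.70264796, -0.61588056]))
plinth 0.7 [233. 278.] [ 572.6 -122.2    0. ]
stirrer 0.59 [220. 263.] [ 606.6 -124.8   46. ]
drift_grip 0.73 [420. 428.] [594.5 499.   93. ]
drift_grip 0.63 [323. 388.] [544.5 309.   93. ]
drift_grip 0.58 [293. 348.] [571.  213.9  93. ]
bolt_grip 0.84 [334. 355.] [605.9 302.8  88. ]
rack 0.67 [362. 383.] [550.3 313.3   0. ]
spare_grip 0.85 [325. 421.] [490.  328.8  83. ]
spare_grip 0.7 [221. 262.] [625.3 -76.2  83. ]
jar 0.81 [168. 312.] [ 370.6 -354.1    0. ]
flask 0.8 [178. 229.] [ 593.7 -405.4    0. ]
```

View pics/top.png

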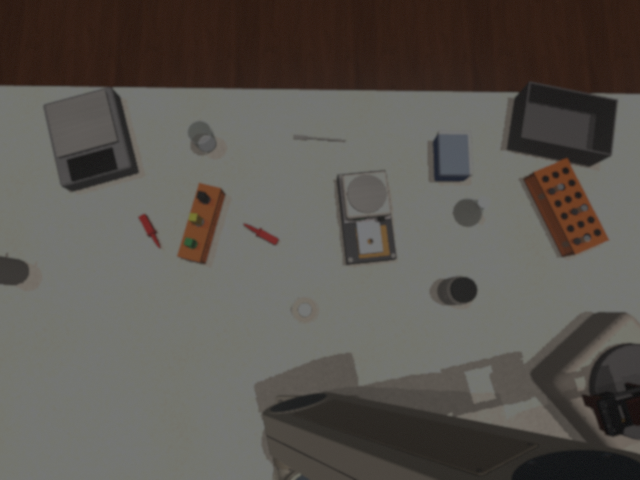

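View pics/scene.png

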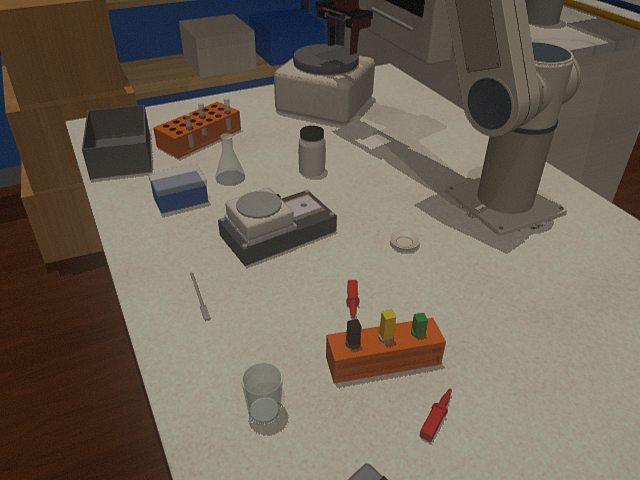

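Top view: the rack is at about (201,222) px, with black bolt, yellow drift and green spare in order from top to bottom. The plinth is at (366,215) with the ear towards the robot (368,240). The scene view agrees and shows the red look-alikes lying on the bench. I'll fly past the ear with the wrist camera, turning the jaws on the way.

Call:
move_arm(
  motion=[
    [22,32,10,0,0,0.124,87],
    [44,64,20,0,0,0.248,87],
    [66,96,30,0,0,0.372,87],
    [88,128,40,0,0,0.496,87],
    [110,160,50,0,0,0.62,87],
  ],
)

```text
t: 1.32
ee_pos: [265.7, -443.9, 241.5]
orientation: [-2.954, 1.069, -0.0]
ft_force: [0.9, -0.4, 0.5]
width: 87.2
```

Call:
move_arm(
  motion=[
    [22,32,10,0,0,0.124,87],
    [44,64,20,0,0,0.248,87],
    [66,96,30,0,0,0.372,87],
    [88,128,40,0,0,0.496,87],
    [110,160,50,0,0,0.62,87],
  ],
)

```text
t: 1.73
ee_pos: [375.8, -283.7, 291.9]
orientation: [3.139, -0.116, 0.001]
ft_force: [0.9, -1.4, -0.0]
width: 86.9
```

Call:
move_arm(
  motion=[
    [22,32,0,0,0,0.124,87],
    [44,64,0,0,0,0.248,87],
    [66,96,0,0,0,0.372,87],
    [88,128,0,0,0,0.496,87],
    [88,128,0,0,0,0.62,87],
  ],
)

```text
t: 2.15
ee_pos: [466.1, -152.7, 291.4]
orientation: [-3.022, -0.854, -0.004]
ft_force: [-0.6, -0.3, -1.1]
width: 86.9
```

Run:
```python
from h import *
im=get_image("wrist"); save(im,"w1.png"); print(get_obs(),ray(im,im["mtx"][1::-1,2],True),im["mtx"])
for k,z in dict(plinth=0,stirrer=46,rack=0,drift_grip=93).items():
    for m in mark_of(im,k)[:2]: print(k,np.round(m["p"],2),np.round(m["location"]),np.round(atz(im,m["location"],z,True),1))
t=get_image("top"); save(t,"t2.png",(160,150,420,290),3)
```

```text
{'t': 2.2, 'qpos': array([-3.45904859e-01,  1.08353858e-01,  1.81403805e+00,  3.51938415e-04,
        1.21877601e+00, -9.04847508e-01]), 'qvel': array([-0.06480166, -0.00651005,  0.01889031, -0.02057236,  0.00571296,
        0.27259536]), 'joint_torque': array([ 1.77392732e+00, -3.67312145e+01, -3.02735174e+01,  3.54018677e-01,
       -2.40670668e-02,  1.08744375e+00]), 'ee_pos': array([ 464.65923525, -154.69162123,  291.19711019]), 'orientation': array([-3.01973724e+00, -8.66412110e-01, -8.44697026e-04]), 'ft_force': array([ 0.0835275 , -0.14481627, -0.2452004 ]), 'moment': array([-0.05667809, -0.14211444, -0.00041703]), 'width': 87.1480699683331} (array([423.90854945, -87.22169647, 485.49836915]), array([ 0.15143021, -0.2415839 , -0.95849158])) [[371.64829954   0.         317.92281135]
 [  0.         371.64829954 234.12310096]
 [  0.           0.           1.        ]]
plinth 0.94 [208. 390.] [ 565.3 -127.     0. ]
plinth 0.64 [229. 428.] [ 627.6 -122.1    0. ]
stirrer 0.88 [230. 428.] [ 609.8 -120.6   46. ]
drift_grip 0.89 [ 29. 461.] [496.4  94.9  93. ]
drift_grip 0.52 [231. 428.] [ 590.1 -117.5   93. ]
```

View pics/w1.png

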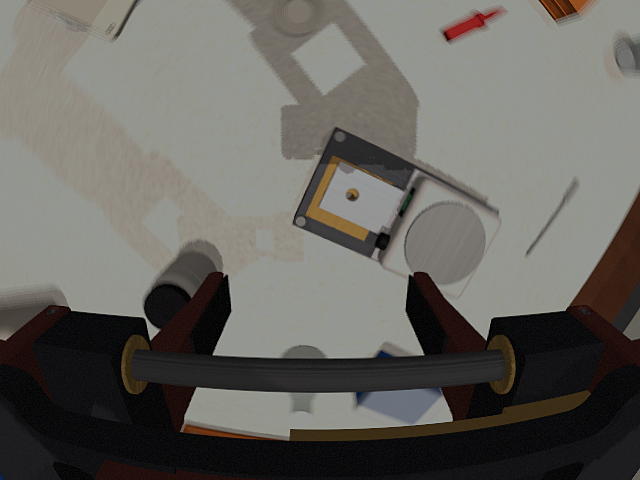

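The wrist view shows the ear hole at (352,194), with brass on one side and a dark part on the other. I need a closer look between the fingers.

Call:
move_arm(
  motion=[
    [9,7,-20,0,0,0.12,87],
    [18,14,-40,0,0,0.24,87],
    [27,21,-60,0,0,0.36,87],
    [37,27,-80,0,0,0.48,87],
    [37,27,-100,0,0,0.6,87],
  ],
)

```text
t: 2.87
ee_pos: [501.3, -131.1, 190.5]
orientation: [2.642, 1.697, 0.002]
ft_force: [-0.7, -0.2, 1.2]
width: 87.3
```

Call:
move_arm(
  motion=[
    [0,0,-30,0,0,0.12,87],
    [0,0,-60,0,0,0.24,87],
    [0,0,-90,0,0,0.38,87],
    [0,0,-95,0,0,0.38,87],
    [0,0,-95,0,0,0.38,87],
  ],
)

```text
t: 3.28
ee_pos: [498.3, -131.0, 94.6]
orientation: [-2.281, -2.155, 0.003]
ft_force: [-0.2, -0.5, 0.3]
width: 87.5
```

Run:
```python
from h import *
im=get_image("wrist"); im=get_image("wrist"); o=get_obs();print(o["ee_pos"],o["orientation"],o["qpos"],o["t"])
np.save("w2.npy",im,allow_pickle=True)
u=[int(v) for v in proj(im,o["ee_pos"]*[1,1,0]+[0,0,56],True)]; print(u)
x0=max(u[0]-70,0);y0=max(u[1]-55,0); print(x0,y0)
save(im,"w2.png",(x0,y0,x0+140,y0+110),5)
```

```text
[ 500.79656484 -131.30107628   97.21133994] [2.28203196e+00 2.15756872e+00 9.78783220e-04] [-2.79389228e-01  4.03593938e-01  1.93248819e+00 -2.35105531e-05
  8.04257298e-01 -1.79411438e+00] 3.3833
[319, 249]
249 194
```

View pics/w2.png

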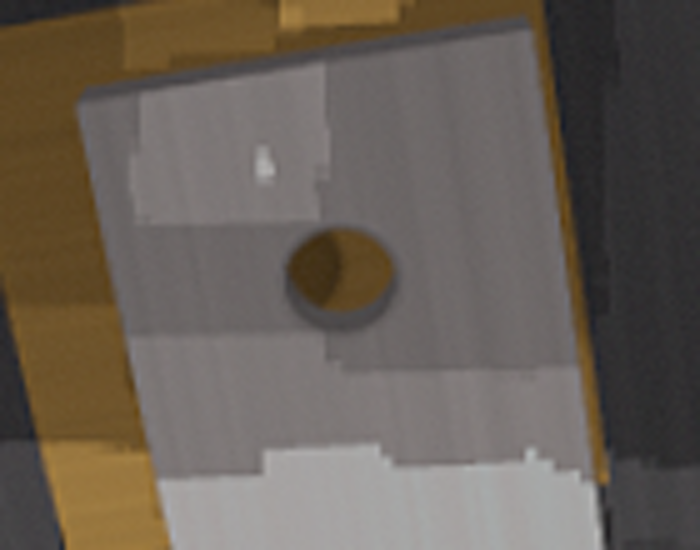

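The dark crescent is on the image's left: ear hole centred at about (341.5,277.5) in the crop, inner edge of the insert hole at about (342,265).

Run:
```python
from h import *
im=np.load("w2.npy",allow_pickle=True).item()
P=lambda x,y,z: atz(im,(194+(y+.5)/5-.5,249+(x+.5)/5-.5),z,True)
print("camera",ray(im,(240,320),True)[0])
print("hole c",P(341.5,277.5,56)); 
for q in [(286,277),(397,277),(341,225),(341,330)]: print(q,P(*q,56))
print("ins edge",P(342,265,46), P(330,300,46),P(325,238,46))
a=[P(545,30,56),P(600,480,56),P(80,100,56),P(170,520,56)]
for i in (0,2): d=a[i+1]-a[i]; print("edge",a[i],np.degrees(np.arctan2(d[1],d[0])))
for q in [(0,35,46),(60,548,46),(605,480,46),(540,5,46)]: print("ins",P(*q))
# subpixel profile across hole
g=cv2.cvtColor(im["color"],cv2.COLOR_RGB2GRAY)
r=round(194+265/5); print(r,list(g[r,300:334])); print(list(g[r-2,300:334]))
```

```text
camera [ 421.0531506  -127.6372527   290.37049256]
hole c [ 500.68081546 -132.85667138   56.        ]
(286, 277) [ 500.19995713 -140.23609072   56.        ]
(397, 277) [ 501.02730931 -125.47093711   56.        ]
(341, 225) [ 493.3683326  -132.50574191   56.        ]
(341, 330) [ 508.12783456 -133.34910399   56.        ]
ins edge [ 502.25495793 -132.9059438    46.        ] [ 507.29917316 -134.86941761   46.        ] [ 498.20448857 -135.02425271   46.        ]
edge [ 468.60571927 -104.76921454   56.        ] 5.556683469346136
edge [ 474.44668222 -165.53169066   56.        ] 6.15333521619022
ins [ 467.01130033 -177.31894742   46.        ]
ins [ 544.20859971 -177.16800201   46.        ]
ins [537.45218493 -96.56213247  46.        ]
ins [ 467.18348846 -104.35557799   46.        ]
247 [np.uint8(102), np.uint8(104), np.uint8(104), np.uint8(104), np.uint8(105), np.uint8(91), np.uint8(66), np.uint8(54), np.uint8(49), np.uint8(53), np.uint8(51), np.uint8(52), np.uint8(52), np.uint8(51), np.uint8(52), np.uint8(50), np.uint8(44), np.uint8(57), np.uint8(69), np.uint8(73), np.uint8(73), np.uint8(74), np.uint8(75), np.uint8(74), np.uint8(72), np.uint8(74), np.uint8(73), np.uint8(78), np.uint8(89), np.uint8(99), np.uint8(104), np.uint8(104), np.uint8(101), np.uint8(102)]
[np.uint8(102), np.uint8(104), np.uint8(103), np.uint8(106), np.uint8(105), np.uint8(100), np.uint8(87), np.uint8(62), np.uint8(51), np.uint8(51), np.uint8(55), np.uint8(52), np.uint8(53), np.uint8(53), np.uint8(51), np.uint8(49), np.uint8(48), np.uint8(61), np.uint8(71), np.uint8(72), np.uint8(70), np.uint8(71), np.uint8(71), np.uint8(72), np.uint8(72), np.uint8(71), np.uint8(75), np.uint8(85), np.uint8(95), np.uint8(104), np.uint8(104), np.uint8(101), np.uint8(103), np.uint8(103)]
```

Call:
move_arm(
  motion=[
    [0,0,40,0,0,0,87],
    [0,20,75,0,0,-0.05,87],
    [10,55,90,0,0,-0.1,87],
    [15,95,90,0,0,-0.15,87],
    [20,135,90,0,0,-0.2,87],
  ],
)

```text
t: 3.8
ee_pos: [522.7, 5.4, 190.5]
orientation: [2.486, 1.913, 0.01]
ft_force: [0.3, -0.3, -0.7]
width: 87.5
```

Call:
move_arm(
  motion=[
    [3,40,0,0,0,0,87],
    [6,80,0,0,0,0,87],
    [10,120,0,0,0,0,87],
    [15,160,0,0,0,0,87],
    [20,200,0,0,0,0,87],
  ],
)

```text
t: 4.22
ee_pos: [541.1, 206.8, 189.1]
orientation: [2.484, 1.921, 0.006]
ft_force: [0.7, 0.1, -0.1]
width: 87.2
```

Call:
move_arm(
  motion=[
    [3,40,0,0,0,0,60],
    [6,80,0,0,0,0,60],
    [8,103,0,0,0,0,60],
    [8,103,0,0,0,0,60],
    [8,103,0,0,0,0,60],
  ],
)

```text
t: 4.63
ee_pos: [548.7, 308.8, 188.1]
orientation: [2.481, 1.926, 0.004]
ft_force: [-0.1, 0.3, -0.3]
width: 60.8
```

Run:
```python
from h import *
im=get_image("wrist"); im=get_image("wrist"); o=get_obs();print(o["ee_pos"],o["orientation"],o["qpos"],o["t"])
np.save("w3.npy",im,allow_pickle=True)
for k,z in dict(rack=0,drift_grip=93,bolt_grip=88,spare_grip=83).items():
    for m in mark_of(im,k)[:2]: print(k,np.round(m["p"],2),np.round(m["location"]),np.round(atz(im,m["location"],z,True),1))
u=[int(v) for v in proj(im,[548,308,60],True)]; print(u)
x0=max(u[0]-110,0);y0=max(u[1]-80,0); print(x0,y0)
save(im,"w3.png",(x0,y0,x0+220,y0+165),3.5)
```

```text
[548.39891123 306.75044818 187.41360581] [2.48312360e+00 1.92364408e+00 1.95297729e-03] [ 4.91226624e-01  4.31352942e-01  1.62606464e+00 -3.49485511e-04
  1.08286153e+00 -8.26838971e-01] 4.7333
rack 0.93 [201. 324.] [548.9 313.1   0. ]
drift_grip 0.97 [224. 321.] [547.5 309.2  93. ]
drift_grip 0.92 [215. 158.] [505.2 176.9  93. ]
bolt_grip 0.69 [291. 320.] [607.2 293.7  88. ]
bolt_grip 0.24 [335.  30.] [593.4 -64.3  88. ]
spare_grip 0.65 [149. 318.] [489.1 321.7  83. ]
[319, 215]
209 135
```

View pics/w3.png

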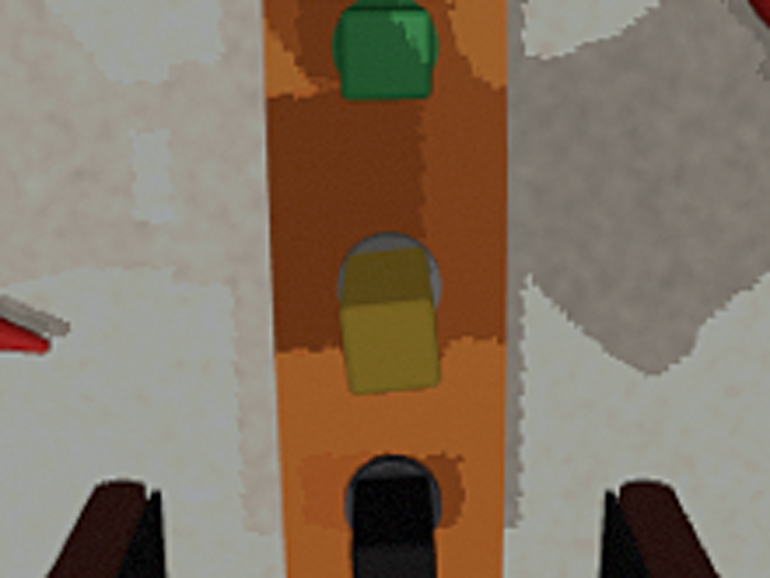

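The yellow handle's top square has crop corners (341,305), (434,298), (440,383) and (350,393). It lies between green above and black below.

Run:
```python
from h import *
im=np.load("w3.npy",allow_pickle=True).item()
P=lambda x,y,z: atz(im,(135+(y+.5)/3.5-.5,209+(x+.5)/3.5-.5),z,True)
c=[P(*q,120) for q in [(341,305),(434,298),(440,383),(350,393)]]
print(np.mean(c,0)); 
for i in range(4):
    d=c[(i+1)%4]-c[i]; print(np.hypot(*d[:2]),np.degrees(np.arctan2(d[1],d[0])))
# collar top (z=66) of yellow & black left/right/top extents
for q in [(338,282),(441,282),(390,233)]: print("ycol",P(*q,66))
for q in [(345,502),(440,502),(392,455)]: print("bcol",P(*q,66))
e=[P(267,90,60),P(286,560,60),P(507,90,60),P(503,560,60)]; print(e)
for i in (0,2): d=e[i+1]-e[i]; print(np.degrees(np.arctan2(d[1],d[0])))
```

```text
[547.24384931 308.69123134 120.        ]
19.395863270557186 80.05653359717242
18.645520438423542 -9.832193648234789
19.213360447907384 -97.72968285748966
19.389063470901828 170.74523692582804
ycol [543.60261404 296.28537913  66.        ]
ycol [549.99742507 321.21603807  66.        ]
ycol [534.73191557 311.95448547  66.        ]
bcol [601.67643152 282.64525405  66.        ]
bcol [607.93227228 306.93659635  66.        ]
bcol [591.81451593 297.94779963  66.        ]
[array([493.15219375, 291.21552018,  60.        ]), array([617.01442721, 261.59268323,  60.        ]), array([507.88466206, 348.73903992,  60.        ]), array([631.90517077, 319.29611207,  60.        ])]
-13.450193397264767
-13.354995446411062
```

Call:
move_arm(
  motion=[
    [-0.9,1.1,-25,0,0,0.08,60],
    [-0.9,1.1,-60,0,0,0.08,60],
    [-0.9,1.1,-95,0,0,0.08,60],
    [-0.9,1.1,-110,0,0,0.08,60],
    [-0.9,1.1,-110,0,0,0.08,60],
  ],
)

```text
t: 5.35
ee_pos: [544.6, 306.3, 72.1]
orientation: [-2.403, -2.021, 0.011]
ft_force: [-1.0, -0.5, -0.8]
width: 60.1
```

Call:
move_arm(
  motion=[
    [0,0,0,0,0,0,10],
    [0,0,0,0,0,0,10],
    [0,0,0,0,0,0,10],
    [0,0,0,0,0,0,10],
    [0,0,0,0,0,0,10],
  ],
)

```text
t: 5.77
ee_pos: [548.0, 309.1, 77.4]
orientation: [2.403, 2.024, 0.003]
ft_force: [0.3, -0.6, 0.0]
width: 30.4
```

Run:
```python
from h import *
im=get_image("wrist"); o=get_obs();print(o)
```

```text
{'t': 5.8167, 'qpos': array([ 4.94630224e-01,  5.69127808e-01,  1.69139876e+00, -1.02963539e-05,
        8.79378759e-01, -9.05296437e-01]), 'qvel': array([ 0.00011832,  0.00683239,  0.00624445, -0.00037061, -0.00153396,
        0.0010469 ]), 'joint_torque': array([-4.94657457e-02, -5.81266844e+01, -2.26301676e+01,  2.43036094e-02,
        6.04721834e-02,  4.24862792e-04]), 'ee_pos': array([547.7640763 , 308.95423632,  77.15491816]), 'orientation': array([2.40262027, 2.023562  , 0.00259193]), 'ft_force': array([-0.35472494, -0.59558197,  0.15643746]), 'moment': array([-0.00874667, -0.16770534,  0.02544085]), 'width': 25.889026644060266}
```

Call:
move_arm(
  motion=[
    [0,0,0,0,0,0,10],
    [0,0,0,0,0,0,10],
    [0,0,0,0,0,0,10],
    [0,0,10,0,0,0,10],
    [0,0,35,0,0,0,10],
  ],
)

```text
t: 6.23
ee_pos: [544.9, 307.4, 108.4]
orientation: [-2.402, -2.023, 0.01]
ft_force: [-0.8, -0.3, -1.0]
width: 19.4
```

Call:
move_arm(
  motion=[
    [0,0,30,0,0,0,10],
    [0,0,65,0,0,0,10],
    [0,-20,70,0,0,0,10],
    [0,-55,70,0,0,0,10],
    [0,-95,70,0,0,0,10],
  ],
)

```text
t: 6.65
ee_pos: [547.4, 214.1, 182.5]
orientation: [2.4, 2.027, 0.003]
ft_force: [0.1, -1.2, -2.1]
width: 19.8
```

Call:
move_arm(
  motion=[
    [-10,-40,0,0,0,0,10],
    [-20,-78,0,0,0,0,10],
    [-30,-116,0,0,0,0,10],
    [-38,-154,0,0,0,0,10],
    [-46,-192,0,0,0,0,10],
  ],
)

```text
t: 7.07
ee_pos: [500.0, 20.1, 181.4]
orientation: [-2.402, -2.024, 0.001]
ft_force: [1.1, -0.3, -1.7]
width: 19.7
```

Call:
move_arm(
  motion=[
    [0,-40,0,0,0,0,10],
    [0,-80,0,0,0,0,10],
    [0,-120,0,0,0,0,10],
    [0,-145,0,0,0,0,10],
    [0,-158,0,0,0,0,10],
  ],
)

```text
t: 7.48
ee_pos: [500.8, -139.2, 181.4]
orientation: [2.405, 2.02, -0.0]
ft_force: [0.0, -0.2, -0.5]
width: 19.8
```

Run:
```python
from h import *
for i in range(3): im=get_image("wrist")
o=get_obs();print({k:np.round(o[k],3) for k in o})
save(im,"w4.png",(220,140,420,290),4); np.save("w4.npy",im,allow_pickle=True)
for p in [(500.7,-132.9,56),(501.05,-136.6,56)]: print((np.array(proj(im,p,True))-[220,140])*4)
c=o["ee_pos"]; print((np.array(proj(im,c+[0,0,18.7-77],True))-[220,140])*4)
```

```text
{'t': np.float64(7.633), 'qpos': array([-0.289,  0.282,  1.87 ,  0.   ,  0.99 , -1.688]), 'qvel': array([ 0.037, -0.006,  0.01 ,  0.004, -0.001,  0.007]), 'joint_torque': array([-1.4550e+00, -4.4082e+01, -2.6104e+01, -1.5200e-01,  2.5000e-02,
       -1.3300e-01]), 'ee_pos': array([ 500.891, -136.486,  181.056]), 'orientation': array([-2.404, -2.021,  0.   ]), 'ft_force': array([-0.273,  0.56 , -1.771]), 'moment': array([ 0.036, -0.135,  0.025]), 'width': np.float64(19.929)}
[418.40333516 301.89661417]
[402.17677875 306.20083543]
[405.02271251 395.09626246]
```

View pics/w4.png

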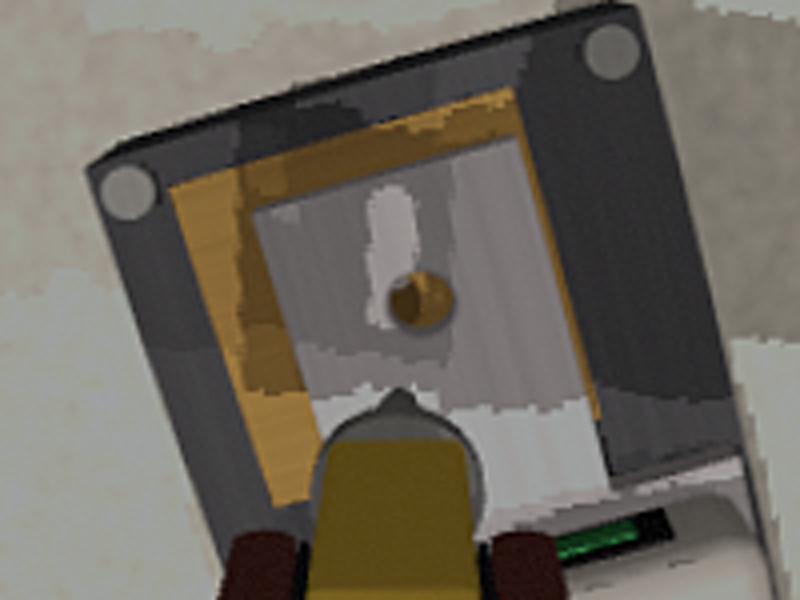

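The drift tip is at (400,390) and the ear hole at (421,302) with the dark lens on its left, both close to prediction. I'll lower the tip to just above the hole and check again.

Call:
move_arm(
  motion=[
    [0,0.5,-25,0,0,0,10],
    [0,0.5,-45,0,0,0,10],
    [0,0.5,-55,0,0,0,10],
    [0,0.5,-55,0,0,0,10],
    [0,0.5,-55,0,0,0,10],
  ],
)

```text
t: 8.05
ee_pos: [501.1, -134.7, 126.0]
orientation: [-2.401, -2.025, 0.001]
ft_force: [0.2, -0.1, -1.8]
width: 19.9
```

Run:
```python
from h import *
for i in range(4): im=get_image("wrist")
o=get_obs();print({k:np.round(o[k],3) for k in ["t","ee_pos","ft_force"]})
u=[int(v) for v in proj(im,(501,-136.6,58),True)]; x0,y0=u[0]-50,u[1]-38
save(im,"w5.png",(x0,y0,x0+100,y0+75),8); np.save("w5.npy",im,allow_pickle=True)
c=o["ee_pos"]
f=lambda p:np.round((np.array(proj(im,p,True))-[x0,y0]+.5)*8)
print(x0,y0,"hole",f((500.7,-132.9,56)),"insert",f((501.4,-140.3,46)),"tip",f(c-[0,0,61.2]),f(c-[0,1,61.2]))
```

```text
{'t': np.float64(8.25), 'ee_pos': array([ 502.084, -135.778,  127.146]), 'ft_force': array([ 0.848,  0.203, -0.275])}
267 195 hole [449. 296.] insert [373. 287.] tip [421. 347.] [410. 349.]
```

View pics/w5.png

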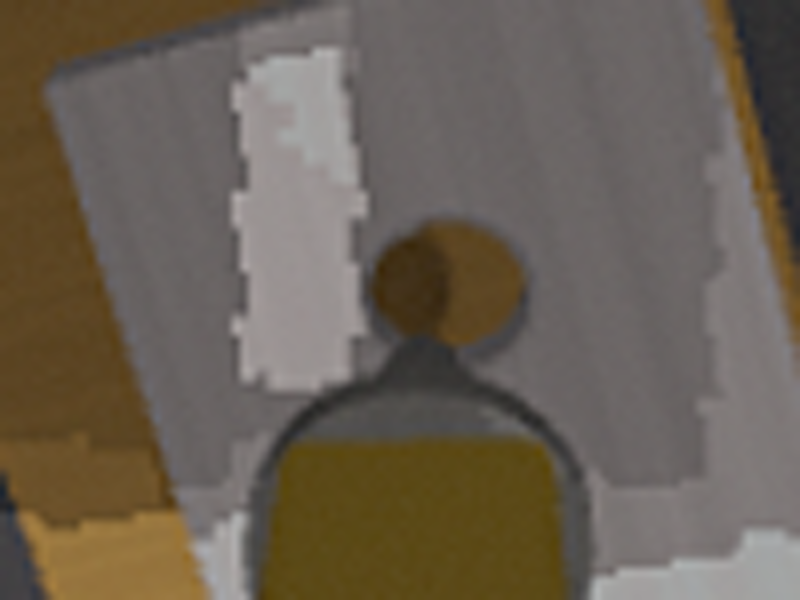

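Hole centre is at about (448,290), the dark lens spans columns 370–448 and the tip is at (420,345). All match the prediction within a pixel, so I'll aim the tip at the middle of the lens.

Call:
move_arm(
  motion=[
    [-0.5,-0.8,-5,0,0,0,10],
    [-0.5,-0.8,-10,0,0,0,10],
    [-0.5,-0.8,-14,0,0,0,10],
    [-0.5,-0.8,-17,0,0,0,10],
    [-0.5,-0.8,-17,0,0,0,10],
  ],
)

```text
t: 8.67
ee_pos: [500.1, -136.5, 108.2]
orientation: [-2.402, -2.023, 0.001]
ft_force: [-0.0, 0.5, -1.1]
width: 19.3
```

Call:
move_arm(
  motion=[
    [0,0,-1,0,0,0,10],
    [0,0,-2,0,0,0,10],
    [0,0,-3,0,0,0,10],
    [0,0,-4,0,0,0,10],
    [0,0,-5,0,0,0,10],
  ],
)

```text
t: 9.08
ee_pos: [500.8, -136.5, 104.1]
orientation: [-2.403, -2.024, -0.0]
ft_force: [-0.2, 0.4, -0.3]
width: 19.6
```

No contact force with the tip below the insert's top, so it's in the hole. I'll descend while walking the axis over to the insert hole.

Call:
move_arm(
  motion=[
    [0,-0.3,-1.5,0,0,0,10],
    [0,-0.6,-3,0,0,0,10],
    [0,-0.8,-4.5,0,0,0,10],
    [0.1,-1.1,-6,0,0,0,10],
    [0.1,-1.3,-7.5,0,0,0,10],
  ],
)

```text
t: 9.5
ee_pos: [501.4, -137.5, 97.1]
orientation: [2.403, 2.023, 0.002]
ft_force: [-0.5, 5.0, 7.2]
width: 19.9
```

Call:
move_arm(
  motion=[
    [0,-0.3,-1.5,0,0,0,10],
    [0,-0.6,-3,0,0,0,10],
    [0.1,-0.8,-4.5,0,0,0,10],
    [0.1,-1.1,-6,0,0,0,10],
    [0.1,-1.3,-7.5,0,0,0,10],
  ],
)

```text
t: 9.92
ee_pos: [501.4, -138.7, 89.4]
orientation: [2.403, 2.023, 0.002]
ft_force: [0.6, 4.6, 5.0]
width: 19.8
```

Call:
move_arm(
  motion=[
    [0,-0.3,-1.5,0,0,0,10],
    [0,-0.6,-3,0,0,0,10],
    [0.1,-0.8,-4.5,0,0,0,10],
    [0.1,-1.0,-6,0,0,0,10],
    [0.1,-1.1,-7.5,0,0,0,10],
  ],
)

```text
t: 10.33
ee_pos: [501.5, -139.8, 81.9]
orientation: [2.403, 2.023, 0.002]
ft_force: [0.9, 4.3, 5.5]
width: 20.0
```

Call:
move_arm(
  motion=[
    [0,-0.1,-1.5,0,0,0,10],
    [0,-0.2,-3,0,0,0,10],
    [0,-0.2,-4.5,0,0,0,10],
    [0,-0.2,-5.5,0,0,0,10],
    [0,-0.2,-6.5,0,0,0,10],
  ],
)

```text
t: 10.75
ee_pos: [501.5, -139.9, 75.3]
orientation: [-2.403, -2.023, -0.002]
ft_force: [0.9, 6.4, 3.5]
width: 19.3
```

Call:
move_arm(
  motion=[
    [0,0,-0.6,0,0,0,10],
    [0,0,-1.2,0,0,0,10],
    [0,0,-1.8,0,0,0,10],
    [0,0,-2.4,0,0,0,10],
    [0,0,-2.4,0,0,0,10],
  ],
)

```text
t: 11.17
ee_pos: [501.5, -139.9, 72.9]
orientation: [-2.403, -2.023, -0.002]
ft_force: [0.9, 5.5, 3.2]
width: 19.8
```

Call:
move_arm(
  motion=[
    [0,0,-0.4,0,0,0,10],
    [0,0,-0.8,0,0,0,10],
    [0,0,-1.2,0,0,0,10],
    [0,0,-1.6,0,0,0,10],
    [0,0,-1.6,0,0,0,10],
  ],
)

```text
t: 11.58
ee_pos: [502.0, -140.2, 72.6]
orientation: [2.402, 2.023, 0.002]
ft_force: [-2.0, 5.3, 17.3]
width: 19.8
```

Collar seated at 17 N. I'll hold briefly, then withdraw straight up.

Call:
move_arm(
  motion=[
    [0,0,0,0,0,0,10],
    [0,0,0,0,0,0,10],
    [0,0,0,0,0,0,10],
    [0,0,2,0,0,0,10],
    [0,0,8,0,0,0,10],
  ],
)

```text
t: 12.0
ee_pos: [500.7, -140.0, 78.6]
orientation: [-2.402, -2.023, 0.0]
ft_force: [1.7, 2.3, -4.1]
width: 19.7
```

Call:
move_arm(
  motion=[
    [0,0,12,0,0,0,10],
    [0,0,30,0,0,0,10],
    [0,0,60,0,0,0,10],
    [0,0,95,0,0,0,10],
    [0,5,108,0,0,0,10],
  ],
)

```text
t: 12.42
ee_pos: [503.0, -137.1, 191.2]
orientation: [2.399, 2.02, 0.003]
ft_force: [0.8, -0.9, -1.7]
width: 19.7
```

Run:
```python
from h import *
for i in range(4): im=get_image("wrist")
o=get_obs();print({k:np.round(o[k],3) for k in ["t","ee_pos","ft_force","width"]})
x0,y0=270,170
save(im,"w6.png",(x0,y0,x0+110,y0+82),6); np.save("w6.npy",im,allow_pickle=True)
f=lambda p:np.round((np.array(proj(im,p,True))-[x0,y0]+.5)*6)
print("insert",f((501.4,-140.3,56)),f((501.4,-140.3,46)),"tip",f(o["ee_pos"]-[0,0,61.2]))
```

```text
{'t': np.float64(12.617), 'ee_pos': array([ 500.563, -135.739,  186.592]), 'ft_force': array([-0.514,  0.213, -1.806]), 'width': np.float64(19.989)}
insert [270. 274.] [271. 259.] tip [300. 399.]
```

View pics/w6.png

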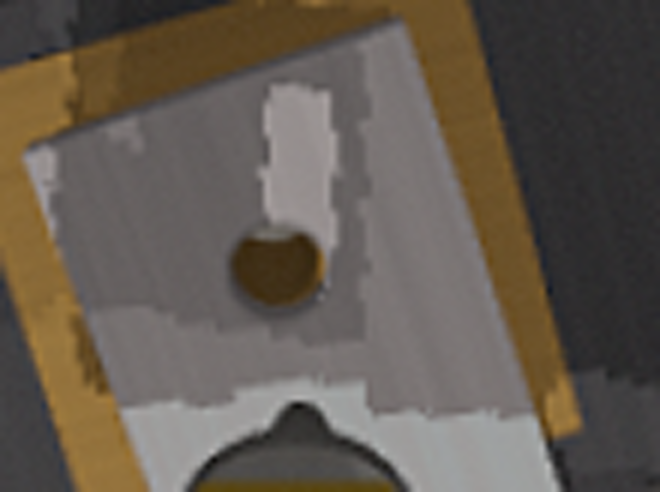

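The holes are now lined up: centre about (276,268), with only a sliver of brass on the right. Back to the rack with the drift.

Call:
move_arm(
  motion=[
    [0,40,0,0,0,0,10],
    [5,80,0,0,0,0,10],
    [10,120,0,0,0,0,10],
    [14,160,0,0,0,0,10],
    [18,200,0,0,0,0,10],
  ],
)

```text
t: 13.03
ee_pos: [517.7, 65.7, 184.9]
orientation: [-2.402, -2.022, 0.005]
ft_force: [0.7, 0.3, -1.4]
width: 19.7
```

Call:
move_arm(
  motion=[
    [5,40,0,0,0,0,10],
    [10,80,0,0,0,0,10],
    [15,120,0,0,0,0,10],
    [20,160,0,0,0,0,10],
    [25,195,0,0,0,0,10],
  ],
)

```text
t: 13.45
ee_pos: [542.8, 261.2, 184.5]
orientation: [-2.402, -2.024, 0.006]
ft_force: [0.2, 0.6, -1.2]
width: 19.8
```

Call:
move_arm(
  motion=[
    [1.5,25,0,0,0,0,10],
    [3.2,49.2,0,0,0,0,10],
    [3.2,49.2,-20,0,0,0,10],
    [3.2,49.2,-50,0,0,0,10],
    [3.2,49.2,-58,0,0,0,10],
  ],
)

```text
t: 13.87
ee_pos: [543.7, 307.1, 122.9]
orientation: [-2.4, -2.024, 0.014]
ft_force: [-1.0, -1.6, -2.9]
width: 19.5
```

Call:
move_arm(
  motion=[
    [0,0,-5,0,0,0,10],
    [0,0,-12,0,0,0,10],
    [0,0,-20,0,0,0,10],
    [0,0,-30,0,0,0,10],
    [0,0,-40,0,0,0,10],
  ],
)

```text
t: 14.28
ee_pos: [547.9, 308.7, 89.1]
orientation: [2.403, 2.023, 0.003]
ft_force: [0.1, -0.2, -0.9]
width: 19.4
```

Call:
move_arm(
  motion=[
    [0,0,-5,0,0,0,10],
    [0,0,-10,0,0,0,10],
    [0,0,-12.5,0,0,0,10],
    [0,0,-12.5,0,0,0,40],
    [0,0,-12.5,0,0,0,60],
  ],
)

```text
t: 14.7
ee_pos: [547.6, 308.9, 77.0]
orientation: [2.403, 2.024, 0.001]
ft_force: [0.3, 0.2, -0.3]
width: 29.4
```

Call:
move_arm(
  motion=[
    [0,0,0,0,0,0,60],
    [0,0,0,0,0,0,60],
    [0,0,30,0,0,0,60],
    [0,0,70,0,0,0,60],
    [0,0,110,0,0,0,60],
  ],
)

```text
t: 15.12
ee_pos: [546.3, 308.2, 186.8]
orientation: [-2.402, -2.023, 0.004]
ft_force: [1.1, -0.7, -0.2]
width: 59.8
```

Run:
```python
from h import *
for i in range(4): im=get_image("wrist")
o=get_obs();print({k:np.round(o[k],3) for k in ["t","ee_pos","ft_force","width","orientation"]})
u=[int(v) for v in proj(im,(575,302,90),True)]; x0,y0=u[0]-75,u[1]-60; print(x0,y0)
save(im,"w7.png",(x0,y0,x0+150,y0+120),5); np.save("w7.npy",im,allow_pickle=True)
f=lambda p:np.round((np.array(proj(im,p,True))-[x0,y0]+.5)*5)
print("bolt top",f((605,294.8,110)),"drift top",f((547.2,308.7,120)))
```

```text
{'t': np.float64(15.317), 'ee_pos': array([547.93 , 309.074, 188.075]), 'ft_force': array([ 0.   , -0.293, -0.375]), 'width': np.float64(59.663), 'orientation': array([2.402, 2.024, 0.005])}
239 193
bolt top [368. 522.] drift top [391. 193.]
```

View pics/w7.png

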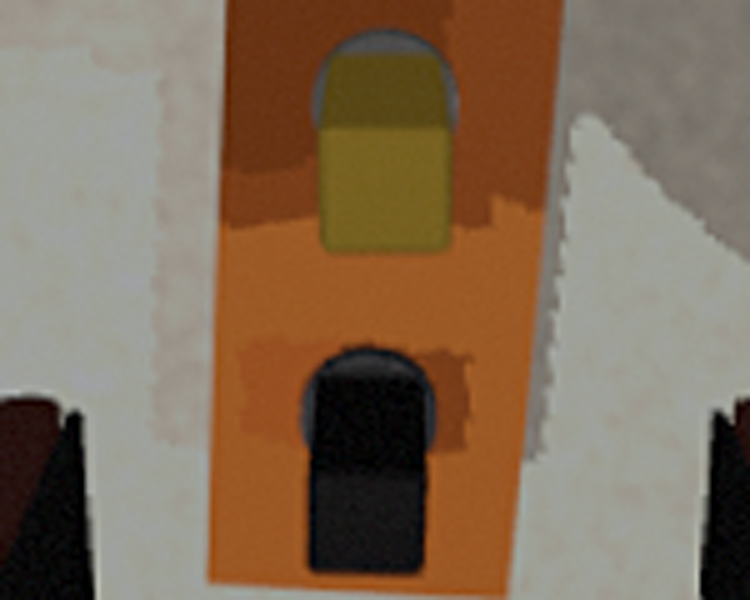

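The yellow drift hangs upright in its hole, and the black grip's top is centred at (367,523), matching the prediction (368,522) and square to the jaws.

Call:
move_arm(
  motion=[
    [29,-7,0,0,0,0,60],
    [57.8,-13.9,0,0,0,0,60],
    [57.8,-13.9,-35,0,0,0,60],
    [57.8,-13.9,-75,0,0,0,60],
    [57.8,-13.9,-100,0,0,0,60],
  ],
)

```text
t: 15.73
ee_pos: [602.6, 293.1, 81.3]
orientation: [-2.402, -2.022, 0.009]
ft_force: [-1.2, -0.7, -1.9]
width: 60.1
```

Call:
move_arm(
  motion=[
    [0,0,-14,0,0,0,60],
    [0,0,-14,0,0,0,60],
    [0,0,-14,0,0,0,10],
    [0,0,-14,0,0,0,10],
    [0,0,-14,0,0,0,10],
  ],
)

```text
t: 16.15
ee_pos: [606.3, 295.5, 74.6]
orientation: [2.402, 2.024, 0.005]
ft_force: [0.1, 0.2, 0.5]
width: 43.1
```

Call:
move_arm(
  motion=[
    [0,0,0,0,0,0,10],
    [0,0,0,0,0,0,10],
    [0,0,0,0,0,0,10],
    [0,0,0,0,0,0,10],
    [0,0,0,0,0,0,10],
  ],
)

```text
t: 16.57
ee_pos: [605.4, 295.0, 73.3]
orientation: [2.403, 2.024, 0.002]
ft_force: [-0.7, 0.3, 4.7]
width: 19.2
```

Call:
move_arm(
  motion=[
    [0,0,10,0,0,0,10],
    [0,0,40,0,0,0,10],
    [0,0,75,0,0,0,10],
    [0,-25,95,0,0,0,10],
    [-10,-60,100,0,0,0,10],
  ],
)

```text
t: 16.98
ee_pos: [598.8, 237.2, 177.7]
orientation: [2.398, 2.025, 0.014]
ft_force: [0.8, -0.4, -0.6]
width: 19.6
```

Call:
move_arm(
  motion=[
    [-12,-38,0,0,0,0,10],
    [-24,-76,0,0,0,0,10],
    [-36,-114,0,0,0,0,10],
    [-48,-152,0,0,0,0,10],
    [-60,-190,0,0,0,0,10],
  ],
)

```text
t: 17.4
ee_pos: [534.0, 43.2, 173.1]
orientation: [2.402, 2.024, 0.0]
ft_force: [1.0, -0.8, -1.3]
width: 19.5
```

Call:
move_arm(
  motion=[
    [-10,-38,0,0,0,0,10],
    [-20,-76,0,0,0,0,10],
    [-28,-114,0,0,0,0,10],
    [-33.8,-150,0,0,0,0,10],
    [-33.8,-184.5,0,0,0,0,10],
  ],
)

```text
t: 17.82
ee_pos: [499.6, -141.5, 173.1]
orientation: [-2.403, -2.023, 0.001]
ft_force: [0.2, -0.3, -0.5]
width: 19.3
```

Call:
move_arm(
  motion=[
    [0,0,-20,0,0,0,10],
    [0,0,-45,0,0,0,10],
    [0,0,-60,0,0,0,10],
    [0,0,-66,0,0,0,10],
    [0,0,-66,0,0,0,10],
  ],
)

```text
t: 18.23
ee_pos: [500.2, -139.5, 105.6]
orientation: [-2.401, -2.022, 0.002]
ft_force: [-0.2, 1.2, 0.0]
width: 19.3
```

Run:
```python
from h import *
for i in range(4): im=get_image("wrist")
o=get_obs();print({k:np.round(o[k],3) for k in ["t","ee_pos","ft_force","width","orientation"]})
u=[int(v) for v in proj(im,(501,-139.9,58),True)]; x0,y0=u[0]-50,u[1]-38
save(im,"w8.png",(x0,y0,x0+100,y0+75),8); np.save("w8.npy",im,allow_pickle=True)
f=lambda p:np.round((np.array(proj(im,p,True))-[x0,y0]+.5)*8)
a=np.linspace(0,2*np.pi,72); ring=lambda c,r:np.array([f(c+r*np.array([np.cos(t),np.sin(t),0])) for t in a])
c=o["ee_pos"]-[0,0,42.6]; b=ring(c,6.2); h=ring(np.array([501.4,-139.9,56]),7.5)
print("bolt tip",f(c),b.min(0),b.max(0),"hole",h.min(0),h.max(0))
```

```text
{'t': np.float64(18.433), 'ee_pos': array([ 502.156, -139.773,  107.742]), 'ft_force': array([-0.486, -0.158, -0.217]), 'width': np.float64(19.403), 'orientation': array([2.401e+00, 2.023e+00, 2.000e-03])}
bolt tip [416. 351.] [342. 281.] [490. 421.] hole [326. 227.] [499. 391.]
```

View pics/w8.png

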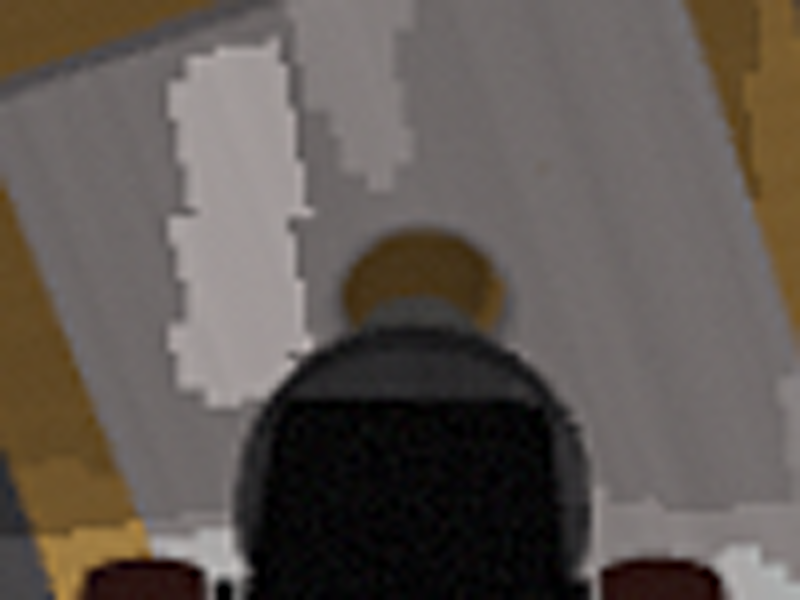

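The bolt tip is centred at about column 419, between the ear hole (422) and the insert hole (about 414). Lowering gently.

Call:
move_arm(
  motion=[
    [-0.4,0,-4,0,0,0,10],
    [-0.4,0,-8,0,0,0,10],
    [-0.4,0,-9.5,0,0,0,10],
    [-0.4,0,-11,0,0,0,10],
    [-0.4,0,-12,0,0,0,10],
  ],
)

```text
t: 18.85
ee_pos: [500.7, -139.6, 94.3]
orientation: [-2.402, -2.024, 0.0]
ft_force: [0.0, 0.2, -0.9]
width: 19.4
```

Call:
move_arm(
  motion=[
    [0,0,-2,0,0,0,10],
    [0,0,-4,0,0,0,10],
    [0,0,-5.5,0,0,0,10],
    [0,0,-7,0,0,0,10],
    [0,0,-8.5,0,0,0,10],
  ],
)

```text
t: 19.27
ee_pos: [500.8, -139.7, 85.9]
orientation: [-2.403, -2.024, 0.0]
ft_force: [0.5, -0.5, 0.1]
width: 19.6
```

Call:
move_arm(
  motion=[
    [0,0,-3,0,0,0,10],
    [0,0,-6,0,0,0,10],
    [0,0,-9,0,0,0,10],
    [0,0,-12,0,0,0,10],
    [0,0,-15,0,0,0,10],
  ],
)

```text
t: 19.68
ee_pos: [500.7, -139.7, 70.7]
orientation: [-2.403, -2.024, 0.0]
ft_force: [-0.4, 0.2, -0.5]
width: 19.3
```

Call:
move_arm(
  motion=[
    [0,0,-0.7,0,0,0,10],
    [0,0,-1.4,0,0,0,10],
    [0,0,-2.0,0,0,0,10],
    [0,0,-2.4,0,0,0,10],
    [0,0,-2.4,0,0,0,10],
  ],
)

```text
t: 20.1
ee_pos: [501.0, -139.7, 69.3]
orientation: [2.403, 2.024, 0.0]
ft_force: [-1.6, 0.3, 5.4]
width: 19.5
```

Head is on the ear at 5 N. Releasing and lifting off.

Call:
move_arm(
  motion=[
    [0,0,0.3,0,0,0,50],
    [0,0,0.3,0,0,0,50],
    [0,0,0.3,0,0,0,50],
    [0,0,0.3,0,0,0,50],
    [0,0,0.3,0,0,0,50],
  ],
)

```text
t: 20.52
ee_pos: [500.8, -139.7, 68.9]
orientation: [2.403, 2.024, 0.0]
ft_force: [-0.6, -0.9, 0.5]
width: 48.4
```

Call:
move_arm(
  motion=[
    [0,0,15,0,0,0,50],
    [0,0,45,0,0,0,50],
    [0,0,80,0,0,0,50],
    [0,0,110,0,0,0,50],
    [0,0,110,0,0,0,50],
  ],
)

```text
t: 20.93
ee_pos: [504.4, -140.8, 184.6]
orientation: [2.397, 2.019, 0.008]
ft_force: [0.9, 0.3, -0.4]
width: 50.3
```

Run:
```python
from h import *
for i in range(4): im=get_image("wrist")
o=get_obs();print({k:np.round(o[k],3) for k in ["t","ee_pos","ft_force","width"]})
m=mark_of(im,"bolt_grip")[:1]; print(m, [atz(im,x["location"],84,True) for x in m], proj(im,(501.2,-139.5,84),True))
s=get_image("scene"); np.save("s.npy",s,allow_pickle=True)
a=cv2.resize(im["color"][150:350,220:420],(400,400)); b=cv2.resize(s["color"][180:390,210:460],(400,400))
cv2.imwrite("pics/end.png",np.hstack([a,b])[:,:,::-1])
```

```text
{'t': np.float64(21.133), 'ee_pos': array([ 499.966, -139.464,  177.93 ]), 'ft_force': array([-0.369,  0.068, -0.944]), 'width': np.float64(50.275)}
[{'location': [227.5, 318.1], 'p': 0.55}] [array([ 501.76382084, -140.76832853,   84.        ])] (np.float64(319.532697916931), np.float64(226.57938114564868))
```

View pics/end.png

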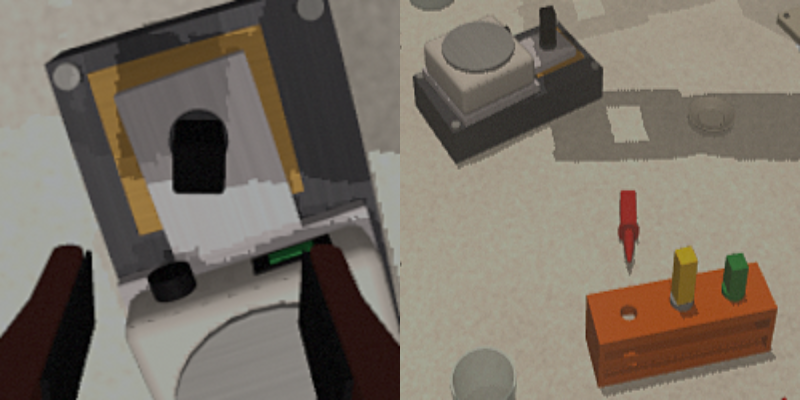

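The bolt stands upright with its head down on the ear. The drift and spare pin are upright in the rack, and the gripper is clear. Handing in.

```bash
python3 -c "from workcell import *; print(close_job())"
```

```text
the job is handed in; nothing more can be done
None
```

The stirrer is anchored: the drift lined up the holes, it is back in the rack, and the bolt is in with its head on the ear. I handed the job in at about 21 s of robot time; `close_job()` gives no verdict.

- **Drift:** I started the tip in the visible crescent (the insert hole was about 7.5 mm off, to -y). I then pushed it down until the collar sat on the ear. The highest reading was about 17 N, but forces are reported only at the end of each call. The wrist picture taken after withdrawal showed the holes lined up, with about 1 mm left over.
- **Rack:** The drift went back into its own hole. The pictures show it and the green spare pin upright.
- **Bolt:** It dropped in with almost no resistance and its head met the ear at about 5 N. I released it and backed the gripper off.
- **Last checks:** The final pictures show the bolt upright in the ear. The network put its grip about 1.4 mm from where I expected, which is within tolerance, though with a confidence of only 0.55. The gripper read about zero force and was clear of everything. I did not recheck the jar and flask in the final pictures, but no path went near them.

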